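# Turn the vial mixer's wheel until the vial stands upright

### The arm

A 7-joint arm with a two-finger parallel gripper is mounted at the origin on a cart in front of the work surface, level with it; the furniture and walls round the work are solid. World frame = base frame: x ahead of the robot, y to its left, z up, the work surface at z = 0. Lengths are in m, angles in rad, forces in N, time in s.
With the tool pointing down it reaches from about 0.425 to 0.875 m from the base axis. Payload 4.7 kg.
Tool frame: the origin (TCP) lies at the very end of the fingers, on their centre line; the grasp point (between the pads) lies 19 mm behind it (env.pinch_z is the distance from the TCP to the grasp point, in m); z points along the fingers, x is the direction in which the jaws open and shut, and the axes are right-handed (so a half turn about z gives the same grasp; the last joint's range is limited). The gripper opens to 85 mm and grips with 20 to 120 N. Pads are 22 mm wide; open, the fingers measure 114 mm over their backs; the gripper's body (76 mm by 85 mm) begins 54 mm behind the grasp point. The pads swing forward as they close: fully open they stand 13 mm farther back than shut.
Start: joints at [1.199, 0.321, -0.07, 1.45, 0.023, 1.371, -0.057], TCP at [0.245, -0.602, 0.231] pointing down, gripper open.
Joint ranges: [-2.86, 2.86], [-0.3, 2.09], [-1.38, 1.24], [0.06, 2.45], [-1.56, 4.7], [0.09, 2.05], [-2.69, 2.69]. Speed limits (rad/s): [2.57, 2.57, 3.14, 3.14, 3.14, 3.14, 3.14].

### API

Orientations are given as a 3x3 rotation matrix whose columns are the frame's x, y, z axes.
In Python, from station import status, optics, env, models gives the robot as it stands.
- The arm moves only by the tool send_rows, never from a script. Its argument "rows" is a list of rows, each a list of 7 numbers: the shift along the tool's x, y, z in mm, then the turn, a rotation vector about the tool's x, y, z in rad, then the closure in counts, from 0 (fully open) to 255 (shut). A call has exactly 5 rows; each row shifts and turns the commanded pose from where the row before left it, along the tool's axes as they then stand; what a row does not reach is not made up. A row lasts 1/12 s, in which the tool goes at most 41.7 mm and 7.16 degrees, less where a joint would pass 70% of its speed; a pose out of reach is approached as far as the arm can. A call is refused whole if a number of a shift passes 41.7 or a number of a turn 0.125, either way. A call with a gripper value outside its range is refused whole. The fingers move at their own pace and stop on an object; the grip force is fixed at half the most. Time passes only in rows, so rows that do not move let the fingers close, or fill a call up. It gives the time, the measured TCP pose, the force and the opening at its end, in the units of the state.
- status.observe(): the state, without advancing time (a new reading comes with each control period).
- optics.snapshot(name): name is "side" or "top" or "wrist"; returns the picture (480x640x3 uint8, red, green, blue); there is no depth.
- optics.camera_model(name): a dict with "fx", "fy", "cx", "cy" (pixels), "dist" ([k1, k2, p1, p2, k3] as OpenCV has them; the pictures are not rectified), "rvec" (rotation vector, rad) and "tvec" (3), from world to camera coordinates, as OpenCV has them; the wrist camera has in their place "mount" (4x4, takes a point from camera to tool coordinates, whose origin is the TCP and whose axes are the tool frame's). Camera axes: x right, y down, z forward; pixel columns grow to the right and rows downward; lengths in m; the calibration is good to about 2 mm. A picture is of the moment at which its call begins: read the wrist's pose just before it. camera_model takes no time and is no camera call.
- env.close_job(): hands the job in, once; it reports no verdict.
Trained networks look in the newest picture that a camera, given by its name, has taken for a name from the list of things; names that differ only in an ending like _2 or _b are one class to them, and where a whole thing is asked for, a point or a joint stands for the part that bears it (a point fixed in the world has none). Each returns a list of dicts, best first, with "conf" (0 to 1); they miss things now and then, are a little off and sometimes report something else, mostly with a low value. They report only what shows in the picture. A call takes as long as a camera call.
- models.trace(camera, query): "mask" (480x640 bool, what is visible of it) and "box" ([left, top, right, bottom] in pixels, round what is visible of it).
The state is a dict: "clock": time; "joints": joint angles; "qvel": joint speeds; "joint_efforts": joint torques, N m; "tcp_pos": TCP position; "eef_rot": TCP orientation; "wrist_force": force on the tool from outside, world axes, zero at the start; "ft_torque": the same for the moment, N m; "gripper_width": finger opening in m.
Only numpy, scipy, OpenCV 4.12 (cv2) and the standard library are available. Lean on these libraries where they do the work, as an engineer would, in place of code of your own. Each camera call takes 0.05 s, during which the arm holds its last target.

### The job

Turn the bench mixer's upright wheel by gently pushing its bare spokes round with the fingertips, until the vial clipped to the wheel is at the top and points straight up, cap uppermost, ready to be opened; leave the wheel at rest there. Do not touch the vial itself, do not grip or force the wheel, and leave the things round the mixer where they are.

Things in the scene. Friction and masses are not known exactly. Their poses are not given: they have to be found in the camera images.
- mixer: bench vial mixer, fixed to the table: grey base plate 150 mm deep (x), 140 mm wide (y), top 20 mm up; white column 65x78 mm, 195 mm high, on its rear half; upright spoked wheel in front of the column. Origin: centre of its underside; its x is the wheel's axle and points from wheel to column (roughly away from the robot), y left, z up
- hub (a point): centre of the wheel, 160 mm above the table, 45 mm from the mixer's origin towards the robot (mixer's -x); same axes as the mixer. The spokes turn in the plane through this point square to the mixer's x. Hub 38 mm across, 18 mm long; black rim of 60 mm inner and 72 mm outer radius, 10 mm thick
- wheel (a joint): angle of the wheel on its level axle, rad; turns all round both ways; light friction: about 1.5 N at a spoke's end moves it, and it stays where it is left. 0 or a whole turn (6.283) = vial straight up; grows clockwise as seen from the robot (top moves to the mixer's -y). Starts 1.9 to 4.4
- vial: the sample vial with a screw cap, 20 mm across, 64 mm long, the only one on the wheel, held radially in a clip on the front of the rim, cap outward. Origin: centre of its foot, 30 mm from the axle and 21.5 mm in front of the spokes' plane; its z points along the vial to the cap, straight out from the axle
- vial_cap (a point): centre of the top of the vial's cap, 94 mm from the axle, 21.5 mm in front of the spokes' plane
- spoke_tip (a point): outer end of one spoke, the next clockwise (seen from the robot) from the vial, 125 mm from the axle. Five bare round steel spokes, 9 mm thick, 72 degrees apart, stand out through the rim. Five black clips, on the front of the rim midway between spokes, one with the vial: so spokes lie 36, 108, 180, 252 and 324 degrees from the vial
- oil_dropper: amber dropper bottle, 33 mm across, 102 mm tall, standing beside the mixer; origin at the centre of its underside; a bystander, loose
- bulb_box: small cardboard lamp box, 36x36x50 mm, standing on the other side of the mixer; origin at the centre of its underside; a bystander, loose
- marker_black: marker pen, 135 mm long, lying in front of the mixer; origin at the centre of its underside; a bystander, loose
- sticky_notes: block of note paper, 76x76x14 mm, at the front left of the mixer; origin at the centre of its underside; a bystander, loose
- tape_roll: roll of tape, 104 mm across, 25 mm high, lying flat at the front right of the mixer; origin at the centre of its underside; a bystander, loose

How it is judged:
At the end, for the whole second after the job is handed in: The vial points straight up, cap uppermost, within 0.12 rad (7 degrees), and the wheel is at rest (under 0.05 rad/s) (angle between vial's own z axis and vertical below 0.12 rad and velocity of joint wheel between -0.05 and 0.05 rad/s); the robot touches nothing.
It fails at once if the vial is touched by the robot (over 0.5 N) (contact force between any of the fingers, the arm and vial above 0.5 N).
It fails at once if the wheel is gripped or forced (over 25 N) (contact force between the fingers and wheel above 25 N).
It fails at once if a thing round the mixer is lifted or moved by more than 20 mm (distance of any of oil_dropper, bulb_box, marker_black, sticky_notes, tape_roll from where it was at the start of the episode above 0.02 m).
It also fails if it takes over 56 s, if anything falls off the work surface, if the arm or the gripper's body presses on something with over 40 N, if the wrist force passes 120 N, or if a joint passes its speed limit or range.

## Working session

There is one attempt and no reset: what is moved stays moved. The work goes in short steps, Python scripts to look and compute and a tool call to move; the robot and the scene stay as the last step left them, time stands still between calls to the robot, and variables do not carry over. Pictures are saved under pics/ and viewed, and the job is handed in when it is done.

Besides the shell and the picture viewer there is one more tool, called as name(argument=value, ...), one argument or row to a line, values as JSON. send_rows: Moves the arm, as the interface text tells. Its arguments: {"type":"object","properties":{"rows":{"type":"array"}},"required":["rows"]}

```bash
mkdir -p pics; ls
python3 - <<'E'
from station import status, optics, env, models
import cv2, numpy as np
s=status.observe(); print({k:np.round(v,3).tolist() for k,v in s.items()}, env.pinch_z)
for n in ["side","top","wrist"]:
    im=optics.snapshot(n); cv2.imwrite(f"pics/{n}0.png",im[:,:,::-1]); print(n,optics.camera_model(n))
E
```

```text
pics
{'clock': 0.0, 'joints': [1.199, 0.322, -0.07, 1.452, 0.023, 1.371, -0.057], 'qvel': [0.001, -0.0, -0.0, -0.001, -0.0, 0.001, -0.0], 'joint_efforts': [0.001, -49.358, -0.382, -31.434, 0.013, 0.011, 0.0], 'tcp_pos': [0.244, -0.602, 0.23], 'eef_rot': [[0.376, -0.926, -0.001], [-0.926, -0.376, 0.002], [-0.002, 0.0, -1.0]], 'wrist_force': [-0.363, 0.764, 0.341], 'ft_torque': [0.008, -0.056, 0.024], 'gripper_width': 0.085} 0.0187
side {'fx': 555.4512996107374, 'fy': 555.4512996107374, 'cx': 321.44155799760983, 'cy': 242.51722315559127, 'dist': array([0.03563985, 0.        , 0.        , 0.        , 0.        ]), 'rvec': array([ 0.03886479, -2.79678857,  1.41918581]), 'tvec': array([0.51651277, 0.16914213, 1.00705258])}
top {'fx': 494.4404016478764, 'fy': 494.4404016478764, 'cx': 322.48282316211845, 'cy': 244.08697765091947, 'dist': array([-0.07489225,  0.        ,  0.        ,  0.        ,  0.        ]), 'rvec': array([ 2.13253447, -2.14215345,  0.20006482]), 'tvec': array([-0.02025886,  0.5401185 ,  0.98476325])}
wrist {'fx': 339.4906160854471, 'fy': 339.4906160854471, 'cx': 317.0510265887528, 'cy': 240.29177423954945, 'dist': array([-0.01733003,  0.        ,  0.        ,  0.        ,  0.        ]), 'mount': array([[ 9.99999978e-01,  1.66392846e-04, -1.28907203e-04,
         1.35004044e-04],
       [-1.24320194e-04,  9.61106952e-01,  2.76176415e-01,
        -7.00934901e-02],
       [ 1.69847389e-04, -2.76176393e-01,  9.61106951e-01,
        -1.42163862e-01],
       [ 0.00000000e+00,  0.00000000e+00,  0.00000000e+00,
         1.00000000e+00]])}
```

View pics/side0.png

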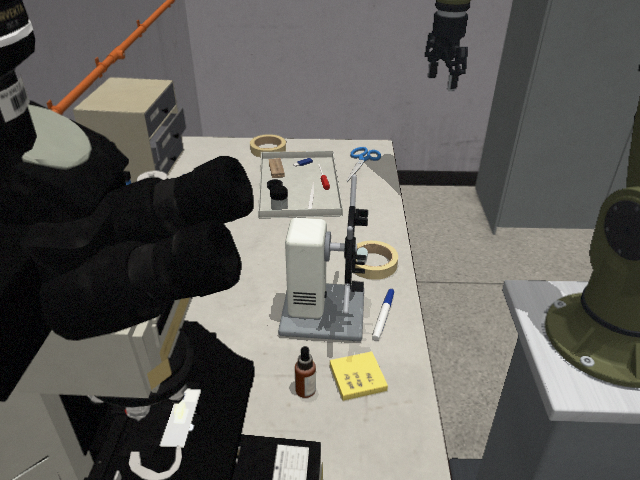

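View pics/top0.png

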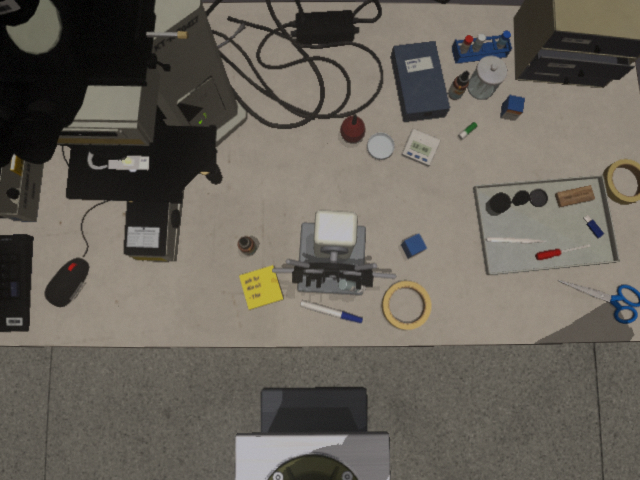

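View pics/wrist0.png

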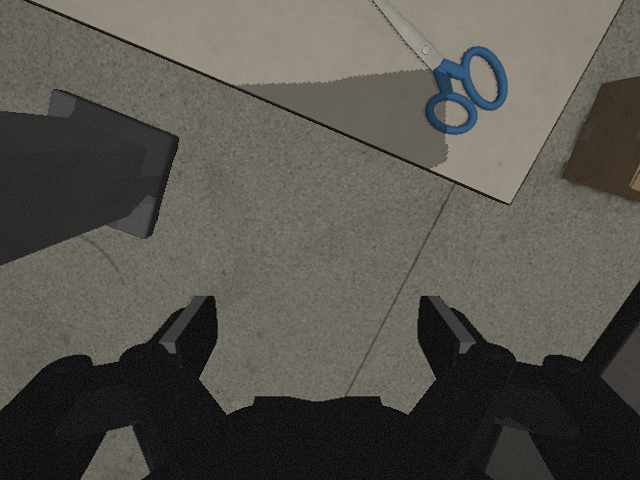

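```bash
cat > h.py <<'E'
from station import status, optics, env, models
import cv2, numpy as np
def cam(n):
    m=optics.camera_model(n)
    K=np.array([[m['fx'],0,m['cx']],[0,m['fy'],m['cy']],[0,0,1]]); d=np.array(m['dist'])
    if n=='wrist':
        s=status.observe(); T=np.eye(4); T[:3,:3]=s['eef_rot']; T[:3,3]=s['tcp_pos']
        C=np.linalg.inv(T@m['mount']); return K,d,C[:3,:3],C[:3,3]
    R,_=cv2.Rodrigues(np.array(m['rvec'])); return K,d,R,np.array(m['tvec'])
def proj(c,P):
    K,d,R,t=c; return cv2.projectPoints(np.atleast_2d(P).astype(float),cv2.Rodrigues(R)[0],t,K,d)[0][:,0]
def onz(c,uv,z):
    K,d,R,t=c; p=cv2.undistortPoints(np.atleast_2d(uv).astype(float)[:,None],K,d)[:,0]
    r=np.c_[p,np.ones(len(p))]@R; o=-R.T@t
    return o+r*((z-o[2])/r[:,2])[:,None]
def onplane(c,uv,p0,n):
    K,d,R,t=c; p=cv2.undistortPoints(np.atleast_2d(uv).astype(float)[:,None],K,d)[:,0]
    r=np.c_[p,np.ones(len(p))]@R; o=-R.T@t
    return o+r*(((p0-o)@n)/(r@n))[:,None]
E
python3 - <<'E'
from h import *
for n in ['top','side']:
    for q in ['mixer','wheel','vial','oil_dropper','bulb_box','marker_black','sticky_notes','tape_roll']:
        r=models.trace(n,q)
        for x in r[:2]:
            m=x['mask']; ys,xs=np.nonzero(m); c=(xs.mean(),ys.mean())
            print(n,q,round(x['conf'],2),np.round(x['box']),np.round(c,1), np.round(onz(cam(n),c,0.0)[0],3))
            
a=cv2.imread('pics/top0.png')[190:340,220:460]; cv2.imwrite('pics/tc.png',cv2.resize(a,None,fx=3.3,fy=3.3,interpolation=2))
a=cv2.imread('pics/side0.png')[160:410,250:420]; cv2.imwrite('pics/sc.png',cv2.resize(a,None,fx=2.4,fy=2.4,interpolation=2))
print(status.observe()['clock'])
E
```

```text
top mixer 0.68 [273. 211. 395. 298.] [332.8 256.4] [ 0.521 -0.046  0.   ]
top wheel 0.66 [273. 260. 396. 290.] [334.8 274.4] [ 0.482 -0.05   0.   ]
top vial 0.51 [337. 278. 364. 292.] [349.6 286.6] [ 0.455 -0.081  0.   ]
top vial 0.23 [382. 281. 428. 332.] [406.4 305. ] [ 0.415 -0.203  0.   ]
top oil_dropper 0.72 [240. 238. 256. 257.] [246.8 245.9] [0.545 0.142 0.   ]
top bulb_box 0.89 [401. 234. 429. 259.] [413.4 246. ] [ 0.543 -0.223  0.   ]
top marker_black 0.78 [299. 301. 362. 325.] [331.1 311.3] [ 0.402 -0.041  0.   ]
top sticky_notes 0.79 [242. 268. 283. 309.] [260.3 287.1] [0.455 0.111 0.   ]
top tape_roll 0.67 [381. 281. 429. 332.] [405.8 306. ] [ 0.413 -0.202  0.   ]
side mixer 0.96 [280. 175. 368. 342.] [322.6 280.9] [ 0.518 -0.137  0.   ]
side wheel 0.59 [341. 174. 368. 313.] [353.4 246.9] [ 0.453 -0.255 -0.   ]
side vial 0.46 [355. 248. 366. 265.] [361.9 253.3] [ 0.435 -0.232  0.   ]
side oil_dropper 0.77 [296. 347. 318. 398.] [304.8 374. ] [0.542 0.104 0.   ]
side marker_black 0.97 [374. 290. 391. 343.] [383.3 313.3] [ 0.401 -0.046  0.   ]
side sticky_notes 0.62 [329. 351. 391. 399.] [357.6 375.4] [0.454 0.105 0.   ]
side tape_roll 0.61 [355. 243. 397. 279.] [378.4 260.2] [ 0.4  -0.21  0.  ]
side tape_roll 0.4 [341. 174. 365. 313.] [353.6 250.3] [ 0.453 -0.243  0.   ]
0.95
```

View pics/tc.png

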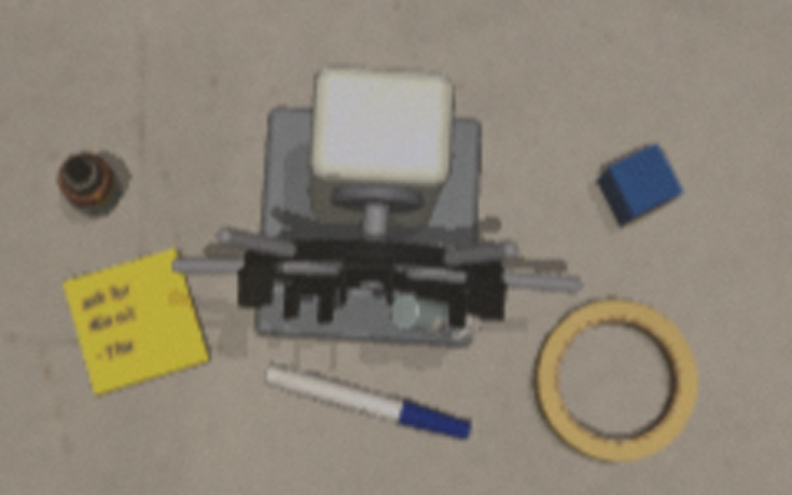

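View pics/sc.png

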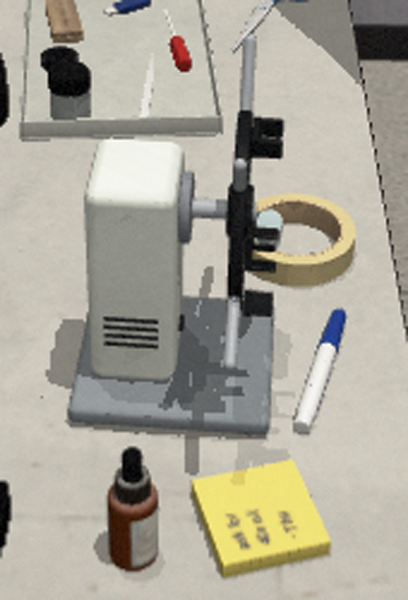

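```bash
cat >> h.py <<'E'
def M2W(p,P):
    c,s=np.cos(p[2]),np.sin(p[2]); P=np.atleast_2d(P)
    return P@np.array([[c,-s,0],[s,c,0],[0,0,1]]).T+[p[0],p[1],0]
def rad(th,r,dx=0):
    return np.array([-0.045+dx,-r*np.sin(th),0.16+r*np.cos(th)])
E
python3 - <<'E'
from h import *
from scipy.optimize import least_squares
t,s=cam('top'),cam('side')
T=lambda x,y:(220+x/3.3,190+y/3.3); S=lambda x,y:(250+x/2.4,160+y/2.4)
base_t=np.array([T(268,108),T(481,120),T(470,345),T(256,333)])  # rear-left, rear-right, front-right, front-left
B=np.array([[.075,.07,.02],[.075,-.07,.02],[-.075,-.07,.02],[-.075,.07,.02]])
st=np.array([T(175,266),T(580,285)])
ss=np.array([S(251,40),S(240,165),S(230,365)])
sd=lambda k:np.deg2rad(36+72*k)
def f(p,full=False):
    r=[ (proj(t,M2W(p,B))-base_t).ravel()]
    th=p[3]
    # find spoke tips nearest
    tips=np.array([rad(th+sd(k),.125) for k in range(5)])
    pt=proj(t,M2W(p,tips)); ps=proj(s,M2W(p,tips))
    o=[]
    for q in st: i=np.argmin(((pt-q)**2).sum(1)); r.append(pt[i]-q); o.append(i)
    for q in ss: i=np.argmin(((ps-q)**2).sum(1)); r.append(ps[i]-q); o.append(i)
    if full: return r,o,pt,ps
    return np.concatenate(r)
for th0 in np.arange(1.9,4.4,.2):
    q=least_squares(f,[.52,-.045,0,th0]); print(round(th0,1),np.round(q.x,3),round(q.cost,1))
    p=q.x
for th in [p[3]+k*2*np.pi/5 for k in range(-3,4)]:
    if 1.8<th%(2*np.pi)<4.5:
        P=M2W(p,[rad(th,.03,-.0215),rad(th,.094,-.0215)])
        print(th%(2*np.pi),proj(t,P).round(1).tolist(),proj(s,P).round(1).tolist())
r=f(p,True); print([np.round(x,1).tolist() for x in r[0]],r[1])
E
```

```text
1.9 [ 0.515 -0.043 -0.055  1.262] 16.9
2.1 [ 0.514 -0.042 -0.063  2.434] 9.0
2.3 [ 0.514 -0.042 -0.063  2.434] 9.0
2.5 [ 0.515 -0.043 -0.055  2.519] 16.9
2.7 [ 0.515 -0.043 -0.055  2.519] 16.9
2.9 [ 0.515 -0.043 -0.055  2.519] 16.9
3.1 [ 0.515 -0.043 -0.055  2.519] 16.9
3.3 [ 0.514 -0.042 -0.063  3.691] 9.0
3.5 [ 0.514 -0.042 -0.063  3.691] 9.0
3.7 [ 0.514 -0.042 -0.063  3.691] 9.0
3.9 [ 0.515 -0.043 -0.055  3.775] 16.9
4.1 [ 0.515 -0.043 -0.055  3.775] 16.9
4.3 [ 0.515 -0.043 -0.055  3.775] 16.9
2.518754360617738 [[341.5, 284.5], [358.9, 287.8]] [[362.0, 252.4], [361.1, 262.5]]
3.775391422053655 [[322.7, 283.5], [303.3, 285.0]] [[361.6, 264.7], [359.7, 302.1]]
[[-0.2, -0.8, -0.0, -1.1, 0.9, 0.2, -0.6, 0.5], [-2.7, -0.3], [-1.6, 0.2], [-0.8, -3.0], [1.5, -2.4], [0.4, -1.5]] [np.int64(0), np.int64(3), np.int64(2), np.int64(3), np.int64(0)]
```

```bash
cat > plan.py <<'E'
from h import *
from scipy.spatial.transform import Rotation as Ro
def Rt(yaw=0,tilt=0,roll=0):
    # tool y fwd (+x world turned by yaw), x left, z down; tilt>0: fingers point forward; roll>0: fingers point to the right(-y), body leans left
    R=np.array([[0,1,0],[1,0,0],[0,0,-1.]])
    return (Ro.from_euler('z',yaw)*Ro.from_euler('y',-tilt)*Ro.from_euler('x',-roll)).as_matrix()@R
def plan(p1,R1,n,grip=255,p0=None,R0=None):
    s=status.observe()
    p=np.array(s['tcp_pos'] if p0 is None else p0,float); R=np.array(s['eef_rot'] if R0 is None else R0)
    p1=np.array(p1,float); tot=Ro.from_matrix(R.T@R1).as_rotvec()
    print('dist',np.round(p1-p,3),'rot',np.round(tot,3),'per row mm',np.linalg.norm(p1-p)*1000/n,'deg',np.degrees(np.linalg.norm(tot))/n)
    Rs=R.copy(); ps=p.copy(); rows=[]
    for i in range(1,n+1):
        tp=p+(p1-p)*i/n; tR=R@Ro.from_rotvec(tot*i/n).as_matrix()
        d=np.round(Rs.T@(tp-ps)*1000,1); w=np.round(Ro.from_matrix(Rs.T@tR).as_rotvec(),3)
        ps=ps+Rs@d/1000; Rs=Rs@Ro.from_rotvec(w).as_matrix()
        rows.append([*(d+0.).tolist(),*(w+0.).tolist(),grip])
    for i in range(0,n,5): print(str(rows[i:i+5]).replace(' ',''))
    print('end',ps.round(4))
    return ps,Rs
E
python3 - <<'E'
from plan import *
s=status.observe(); R0=np.array(s['eef_rot']); p0=s['tcp_pos']
Rz=lambda a: R0@Ro.from_rotvec([0,0,-a]).as_matrix()
p,R=plan([.265,-.58,.40],Rz(.5),5)
p,R=plan([.45,-.04,.42],Rt(),20,p0=p,R0=R)
E
```

```text
dist [0.02  0.022 0.169] rot [-0.  -0.  -0.5] per row mm 34.258974917685585 deg 5.729577951308232
[[-2.6,-5.5,-33.7,0.0,0.0,-0.1,255],[-2.0,-5.6,-33.7,0.0,0.0,-0.1,255],[-1.5,-5.9,-33.8,0.0,0.0,-0.1,255],[-0.8,-6.0,-33.7,0.0,0.0,-0.1,255],[-0.3,-6.0,-33.7,0.0,0.0,-0.1,255]]
end [ 0.265 -0.58   0.4  ]
dist [0.185 0.54  0.02 ] rot [ 0.     0.    -2.256] per row mm 28.558218214212797 deg 6.462377064038459
[[-9.9,-26.8,-1.0,0.0,0.0,-0.113,255],[-6.9,-27.7,-1.0,0.0,0.0,-0.113,255],[-3.6,-28.3,-1.0,0.0,0.0,-0.112,255],[-0.5,-28.5,-1.0,0.0,0.0,-0.113,255],[2.7,-28.4,-1.0,0.0,0.0,-0.113,255]]
[[6.0,-27.9,-1.0,0.0,0.0,-0.113,255],[9.0,-27.1,-1.0,0.0,0.0,-0.113,255],[12.0,-25.9,-1.0,0.0,0.0,-0.112,255],[14.9,-24.4,-1.1,0.0,0.0,-0.113,255],[17.5,-22.5,-1.0,0.0,0.0,-0.113,255]]
[[19.9,-20.4,-1.0,0.0,0.0,-0.113,255],[22.1,-18.1,-1.0,0.0,0.0,-0.112,255],[24.0,-15.5,-1.0,0.0,0.0,-0.113,255],[25.6,-12.6,-1.0,0.0,0.0,-0.113,255],[26.8,-9.7,-1.0,0.0,0.0,-0.113,255]]
[[27.8,-6.6,-1.0,0.0,0.0,-0.113,255],[28.3,-3.5,-1.0,0.0,0.0,-0.112,255],[28.6,-0.2,-1.0,0.0,0.0,-0.113,255],[28.3,3.0,-1.0,0.0,0.0,-0.113,255],[27.9,6.1,-1.0,0.0,0.0,-0.113,255]]
end [ 0.45 -0.04  0.42]
```

send_rows(
  rows=[
    [-2.6, -5.5, -33.7, 0.0, 0.0, -0.1, 255],
    [-2.0, -5.6, -33.7, 0.0, 0.0, -0.1, 255],
    [-1.5, -5.9, -33.8, 0.0, 0.0, -0.1, 255],
    [-0.8, -6.0, -33.7, 0.0, 0.0, -0.1, 255],
    [-0.3, -6.0, -33.7, 0.0, 0.0, -0.1, 255],
  ],
)

```text
clock: 1.37
tcp_pos: [0.265, -0.5795, 0.4018]
eef_rot: [[0.777, -0.629, 0.0], [-0.629, -0.777, -0.0], [0.0, 0.0, -1.0]]
wrist_force: [0.2, 0.1, -0.4]
gripper_width: 0.0258
```

send_rows(
  rows=[
    [-9.9, -26.8, -1.0, 0.0, 0.0, -0.113, 255],
    [-6.9, -27.7, -1.0, 0.0, 0.0, -0.113, 255],
    [-3.6, -28.3, -1.0, 0.0, 0.0, -0.112, 255],
    [-0.5, -28.5, -1.0, 0.0, 0.0, -0.113, 255],
    [2.7, -28.4, -1.0, 0.0, 0.0, -0.113, 255],
  ],
)

```text
clock: 1.78
tcp_pos: [0.3115, -0.4436, 0.4051]
eef_rot: [[0.993, -0.115, 0.0], [-0.115, -0.993, -0.0], [0.0, 0.0, -1.0]]
wrist_force: [0.5, -0.2, 0.8]
gripper_width: 0.0003
```

send_rows(
  rows=[
    [6.0, -27.9, -1.0, 0.0, 0.0, -0.113, 255],
    [9.0, -27.1, -1.0, 0.0, 0.0, -0.113, 255],
    [12.0, -25.9, -1.0, 0.0, 0.0, -0.112, 255],
    [14.9, -24.4, -1.1, 0.0, 0.0, -0.113, 255],
    [17.5, -22.5, -1.0, 0.0, 0.0, -0.113, 255],
  ],
)

```text
clock: 2.2
tcp_pos: [0.3578, -0.3085, 0.4103]
eef_rot: [[0.901, 0.434, 0.0], [0.434, -0.901, -0.001], [-0.0, 0.001, -1.0]]
wrist_force: [0.5, -0.6, -0.4]
gripper_width: 0.0001
```

send_rows(
  rows=[
    [19.9, -20.4, -1.0, 0.0, 0.0, -0.113, 255],
    [22.1, -18.1, -1.0, 0.0, 0.0, -0.112, 255],
    [24.0, -15.5, -1.0, 0.0, 0.0, -0.113, 255],
    [25.6, -12.6, -1.0, 0.0, 0.0, -0.113, 255],
    [26.8, -9.7, -1.0, 0.0, 0.0, -0.113, 255],
  ],
)

```text
clock: 2.62
tcp_pos: [0.4039, -0.1735, 0.4153]
eef_rot: [[0.53, 0.848, 0.0], [0.848, -0.53, -0.001], [-0.0, 0.001, -1.0]]
wrist_force: [0.6, 0.5, 0.3]
gripper_width: 0.0003
```

send_rows(
  rows=[
    [27.8, -6.6, -1.0, 0.0, 0.0, -0.113, 255],
    [28.3, -3.5, -1.0, 0.0, 0.0, -0.112, 255],
    [28.6, -0.2, -1.0, 0.0, 0.0, -0.113, 255],
    [28.3, 3.0, -1.0, 0.0, 0.0, -0.113, 255],
    [27.9, 6.1, -1.0, 0.0, 0.0, -0.113, 255],
  ],
)

```text
clock: 3.03
tcp_pos: [0.4501, -0.0385, 0.4203]
eef_rot: [[-0.006, 1.0, 0.001], [1.0, 0.006, -0.001], [-0.001, 0.001, -1.0]]
wrist_force: [0.2, -0.5, 0.7]
gripper_width: -0.0002
```

Run:
```python
from plan import *
s=status.observe(); print(np.round(s['tcp_pos'],3),np.round(s['joints'],2))
np.save('pose_w1.npy',np.r_[s['tcp_pos'],np.array(s['eef_rot']).ravel()])
im=optics.snapshot('wrist'); cv2.imwrite('pics/w1.png',im[:,:,::-1])
```

```text
[ 0.45  -0.039  0.42 ] [ 0.75 -0.13 -0.64  1.55 -0.08  1.7   1.69]
```

View pics/w1.png

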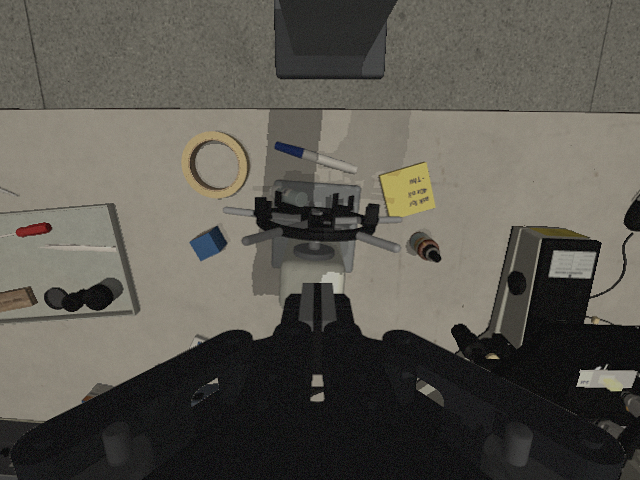

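Run:
```python
from plan import *
plan([.37,-.04,.38],Rt(tilt=.7),10)
```

```text
dist [-0.082 -0.008 -0.041] rot [-0.697 -0.009  0.019] per row mm 9.15257797070944 deg 3.9976649135708335
[[-0.7,-8.2,4.0,-0.07,-0.001,0.002,255],[-0.7,-8.4,3.5,-0.069,-0.001,0.002,255],[-0.7,-8.7,2.9,-0.07,-0.001,0.002,255],[-0.7,-8.8,2.3,-0.07,-0.001,0.002,255],[-0.8,-9.0,1.6,-0.07,-0.001,0.001,255]]
[[-0.7,-9.1,1.0,-0.069,-0.001,0.002,255],[-0.8,-9.1,0.4,-0.07,-0.001,0.002,255],[-0.8,-9.1,-0.3,-0.07,-0.001,0.002,255],[-0.8,-9.1,-0.9,-0.07,0.0,0.002,255],[-0.8,-9.0,-1.5,-0.069,-0.001,0.002,255]]
end [ 0.3699 -0.04    0.38  ]
```

send_rows(
  rows=[
    [-0.7, -8.2, 4.0, -0.07, -0.001, 0.002, 255],
    [-0.7, -8.4, 3.5, -0.069, -0.001, 0.002, 255],
    [-0.7, -8.7, 2.9, -0.07, -0.001, 0.002, 255],
    [-0.7, -8.8, 2.3, -0.07, -0.001, 0.002, 255],
    [-0.8, -9.0, 1.6, -0.07, -0.001, 0.001, 255],
  ],
)

```text
clock: 3.5
tcp_pos: [0.4352, -0.0466, 0.4124]
eef_rot: [[0.012, 0.982, 0.19], [1.0, -0.011, -0.009], [-0.007, 0.19, -0.982]]
wrist_force: [-0.4, -0.8, 0.2]
gripper_width: -0.0002
```

send_rows(
  rows=[
    [-0.7, -9.1, 1.0, -0.069, -0.001, 0.002, 255],
    [-0.8, -9.1, 0.4, -0.07, -0.001, 0.002, 255],
    [-0.8, -9.1, -0.3, -0.07, -0.001, 0.002, 255],
    [-0.8, -9.1, -0.9, -0.07, 0.0, 0.002, 255],
    [-0.8, -9.0, -1.5, -0.069, -0.001, 0.002, 255],
  ],
)

```text
clock: 3.92
tcp_pos: [0.4585, -0.0547, 0.3799]
eef_rot: [[0.023, 0.968, 0.25], [1.0, -0.023, -0.003], [0.003, 0.25, -0.968]]
wrist_force: [-1.5, -1.9, -0.0]
gripper_width: 0.0
```

Run:
```python
from plan import *
s=status.observe(); print(np.round(s['tcp_pos'],3),np.round(s['joints'],2))
np.save('pose_w2.npy',np.r_[s['tcp_pos'],np.array(s['eef_rot']).ravel()])
im=optics.snapshot('wrist'); cv2.imwrite('pics/w2.png',im[:,:,::-1])
```

```text
[ 0.459 -0.055  0.38 ] [ 0.21 -0.3  -0.1   1.81 -0.06  1.38  1.66]
```

View pics/w2.png

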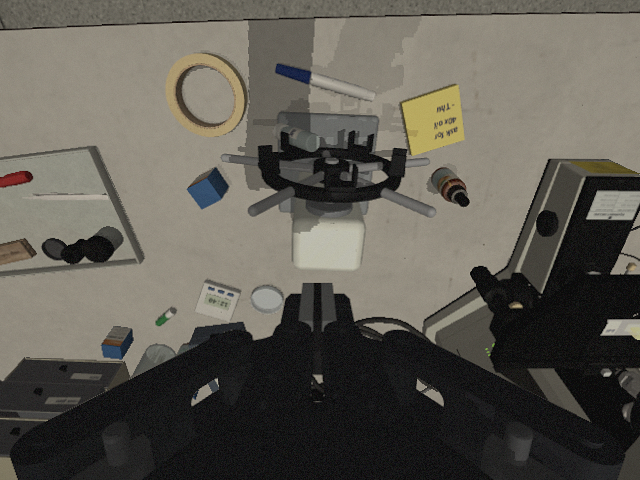

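Run:
```python
from plan import *
a=cv2.imread('pics/w2.png')[90:280,200:460]; cv2.imwrite('pics/w2c.png',cv2.resize(a,None,fx=3,fy=3,interpolation=2))
for q in ['vial','wheel','mixer']:
    for x in models.trace('wrist',q)[:2]: print(q,round(x['conf'],2),np.round(x['box']))
c=cam('wrist')
for p in ([.514,-.042,-.063,2.434],[.515,-.043,-.055,2.519]):
    print(np.round(proj(c,M2W(p,[rad(p[3]+np.deg2rad(36+72*k),.125) for k in range(5)]))).tolist(), np.round(proj(c,M2W(p,[rad(p[3],.03,-.0215),rad(p[3],.094,-.0215)]))).tolist())
```

```text
vial 0.88 [273. 122. 320. 152.]
wheel 0.94 [222. 120. 433. 218.]
mixer 0.79 [222. 112. 437. 271.]
mixer 0.68 [273. 120. 319. 151.]
[[315.0, 137.0], [423.0, 159.0], [430.0, 211.0], [244.0, 209.0], [214.0, 154.0]] [[308.0, 140.0], [273.0, 128.0]]
[[322.0, 138.0], [427.0, 162.0], [421.0, 214.0], [233.0, 207.0], [218.0, 153.0]] [[308.0, 141.0], [277.0, 128.0]]
```

View pics/w2c.png

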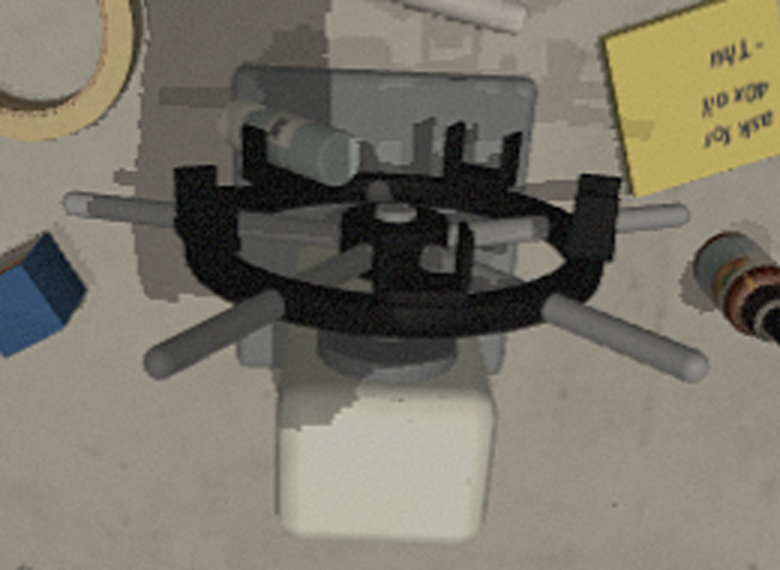

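```bash
cat > fit.py <<'E'
from h import *
from scipy.optimize import least_squares
def camw(f):
    m=optics.camera_model('wrist'); v=np.load(f); T=np.eye(4); T[:3,:3]=v[3:].reshape(3,3); T[:3,3]=v[:3]
    C=np.linalg.inv(T@m['mount']); K=np.array([[m['fx'],0,m['cx']],[0,m['fy'],m['cy']],[0,0,1]]); return K,np.array(m['dist']),C[:3,:3],C[:3,3]
B=np.array([[.075,.07,.02],[.075,-.07,.02],[-.075,-.07,.02],[-.075,.07,.02]])
E
python3 - <<'E'
from fit import *
t,s,w=cam('top'),cam('side'),camw('pose_w2.npy')
T=lambda x,y:(220+x/3.3,190+y/3.3); S=lambda x,y:(250+x/2.4,160+y/2.4); W=lambda x,y:(200+x/3,90+y/3)
bt=np.array([T(268,108),T(481,120),T(470,345),T(256,333)])
bw=np.array([W(235,67),W(534,78)])  # front right, front left
ob=[(t,T(177,266),4-2),(t,T(578,285),0)]
W4=[(W(70,202)),(W(684,215)),(W(695,367)),(W(152,361))]
def f(p,full=0):
    r=[(proj(t,M2W(p,B))-bt).ravel(),(proj(w,M2W(p,B[[2,3]]))-bw).ravel()]
    tips=M2W(p,[rad(p[3]+np.deg2rad(36+72*k),.125) for k in range(5)])
    pt,ps,pw=proj(t,tips),proj(s,tips),proj(w,tips)
    for A,L in ((pt,[T(177,266),T(578,285)]),(ps,[S(251,40),S(240,165),S(230,365)]),(pw,W4)):
        for q in L:
            q=np.array(q); i=np.argmin(((A-q)**2).sum(1)); r.append(A[i]-q)
    if full: return r
    return np.concatenate(r)
for th in (2.3,2.4,2.5,2.6):
    q=least_squares(f,[.515,-.043,-.06,th],loss='soft_l1'); print(np.round(q.x,4),q.cost)
    if th==2.4:
        for x in f(q.x,1): print(np.round(x,1).tolist())
np.save('mix.npy',q.x)
p=q.x; print(proj(w,M2W(p,[rad(p[3],.03,-.0215),rad(p[3],.094,-.0215)])).round(1).tolist(), proj(w,M2W(p,[[.0,.039,.195],[.0,-.039,.195]])))
E
```

```text
[ 0.5152 -0.0427 -0.0629  2.4436] 18.12007859149834
[ 0.5152 -0.0427 -0.0629  2.4436] 18.120078591385536
[0.0, -1.3, 0.2, -1.1, 0.5, 0.2, -0.9, -0.0]
[-1.8, -0.7, 2.1, -0.0]
[-1.5, -0.4]
[0.8, 0.0]
[-0.8, -3.3]
[-0.5, -1.5]
[-0.6, 1.3]
[-2.7, -1.1]
[1.0, -1.8]
[4.5, -0.1]
[-0.9, 1.1]
[ 0.5152 -0.0427 -0.0629  2.4436] 18.120078591532074
[ 0.5152 -0.0427 -0.0629  2.4436] 18.12007859138889
[[313.4, 141.8], [279.0, 129.8]] [[368.15120016 224.64619098]
 [291.32477    222.03975021]]
```

```bash
cat >> plan.py <<'E'
mix=np.load('mix.npy'); YAW=mix[2]; A=.0145
HUB=M2W(mix,[-.045,0,.16])[0]; LEFT=np.array([-np.sin(YAW),np.cos(YAW),0])
def W(l,u,dx=0): return HUB+l*LEFT+np.array([0,0,u])+dx*np.array([np.cos(YAW),np.sin(YAW),0])
def contact(phideg,r=.112,gap=0):
    f=np.deg2rad(-phideg); l=r*np.sin(f)-(.0045+gap)*np.cos(f); u=r*np.cos(f)+(.0045+gap)*np.sin(f)
    return W(l-A,u)
def path(wps,R1,p0=None,R0=None,grip=255):
    """wps: list of (pos,n)"""
    s=status.observe(); p=np.array(s['tcp_pos'] if p0 is None else p0,float); R=np.array(s['eef_rot'] if R0 is None else R0)
    tot=Ro.from_matrix(R.T@R1).as_rotvec(); N=sum(n for _,n in wps); k=0; ps=p.copy(); Rs=R.copy(); rows=[]; a=p
    for q,n in wps:
        for i in range(1,n+1):
            k+=1; tp=a+(q-a)*i/n; tR=R@Ro.from_rotvec(tot*k/N).as_matrix()
            d=np.round(Rs.T@(tp-ps)*1000,1); w=np.round(Ro.from_matrix(Rs.T@tR).as_rotvec(),3)
            ps=ps+Rs@d/1000; Rs=Rs@Ro.from_rotvec(w).as_matrix(); rows.append([*(d+0.).tolist(),*(w+0.).tolist(),grip])
        a=q
    while len(rows)%5: rows.append([0,0,0,0,0,0,grip])
    for i in range(0,len(rows),5): print(str(rows[i:i+5]).replace(' ',''))
    print('end',ps.round(4),'max mm',max(np.linalg.norm(r[:3]) for r in rows)); return ps,Rs
E
python3 - <<'E'
from plan import *
print(HUB)
st=contact(-40,gap=.012)
p,R=path([(np.array([st[0],st[1],.32]),10)],Rt(yaw=YAW))
path([(st,5)]+[(contact(f),1) for f in np.linspace(-40,-82,15)],Rt(yaw=YAW),p,R)
E
```

```text
[ 0.47031296 -0.03983295  0.16      ]
[[5.5,-0.2,6.2,0.025,-0.002,0.005,255],[5.5,-0.1,6.3,0.025,-0.002,0.005,255],[5.5,0.0,6.2,0.026,-0.001,0.005,255],[5.5,0.2,6.2,0.025,-0.002,0.005,255],[5.5,0.2,6.2,0.025,-0.002,0.005,255]]
[[5.5,0.5,6.1,0.025,-0.002,0.005,255],[5.6,0.5,6.2,0.025,-0.002,0.005,255],[5.6,0.7,6.1,0.026,-0.002,0.006,255],[5.5,0.8,6.1,0.025,-0.001,0.005,255],[5.6,0.9,6.1,0.025,-0.002,0.005,255]]
end [0.4732 0.0049 0.32  ] max mm 8.369587803470372
[[0.0,0.0,12.7,0.0,0.0,0.0,255],[0.0,0.0,12.7,0.0,0.0,0.0,255],[0.0,0.0,12.7,0.0,0.0,0.0,255],[0.0,0.0,12.8,0.0,0.0,0.0,255],[0.0,0.0,12.7,0.0,0.0,0.0,255]]
[[9.2,0.0,7.7,0.0,0.0,0.0,255],[4.5,0.0,3.7,0.0,0.0,0.0,255],[4.4,0.0,3.9,0.0,0.0,0.0,255],[4.1,0.0,4.2,0.0,0.0,0.0,255],[3.9,0.0,4.4,0.0,0.0,0.0,255]]
[[3.7,0.0,4.6,0.0,0.0,0.0,255],[3.4,0.0,4.7,0.0,0.0,0.0,255],[3.2,0.0,5.0,0.0,0.0,0.0,255],[2.9,-0.1,5.0,0.0,0.0,0.0,255],[2.7,0.0,5.3,0.0,0.0,0.0,255]]
[[2.3,0.0,5.4,0.0,0.0,0.0,255],[2.1,0.0,5.4,0.0,0.0,0.0,255],[1.8,0.0,5.6,0.0,0.0,0.0,255],[1.5,0.0,5.7,0.0,0.0,0.0,255],[1.2,0.0,5.7,0.0,0.0,0.0,255]]
end [0.4763 0.0558 0.1801] max mm 12.8
```

send_rows(
  rows=[
    [5.5, -0.2, 6.2, 0.025, -0.002, 0.005, 255],
    [5.5, -0.1, 6.3, 0.025, -0.002, 0.005, 255],
    [5.5, 0.0, 6.2, 0.026, -0.001, 0.005, 255],
    [5.5, 0.2, 6.2, 0.025, -0.002, 0.005, 255],
    [5.5, 0.2, 6.2, 0.025, -0.002, 0.005, 255],
  ],
)

```text
clock: 4.53
tcp_pos: [0.4666, -0.0213, 0.3489]
eef_rot: [[0.035, 0.992, 0.123], [0.999, -0.036, 0.002], [0.006, 0.123, -0.992]]
wrist_force: [0.9, -0.2, -0.6]
gripper_width: 0.0
```

send_rows(
  rows=[
    [5.5, 0.5, 6.1, 0.025, -0.002, 0.005, 255],
    [5.6, 0.5, 6.2, 0.025, -0.002, 0.005, 255],
    [5.6, 0.7, 6.1, 0.026, -0.002, 0.006, 255],
    [5.5, 0.8, 6.1, 0.025, -0.001, 0.005, 255],
    [5.6, 0.9, 6.1, 0.025, -0.002, 0.005, 255],
  ],
)

```text
clock: 4.95
tcp_pos: [0.4736, 0.0051, 0.319]
eef_rot: [[0.064, 0.998, -0.002], [0.998, -0.064, -0.001], [-0.001, -0.002, -1.0]]
wrist_force: [0.2, 0.6, 0.2]
gripper_width: -0.0
```

Run:
```python
from plan import *
s=status.observe(); print(np.round(s['tcp_pos'],4),np.round(s['joints'],2)); print(Ro.from_matrix(np.array(s['eef_rot']).T@Rt(yaw=YAW)).as_rotvec().round(3))
for n in ['wrist','side']:
    cv2.imwrite(f'pics/{n}3.png',optics.snapshot(n)[:,:,::-1])
a=cv2.imread('pics/side3.png')[100:410,230:480]; cv2.imwrite('pics/side3c.png',cv2.resize(a,None,fx=2,fy=2,interpolation=2))
```

```text
[0.4736 0.0051 0.319 ] [ 0.12 -0.08 -0.18  1.72 -0.01  1.5   1.45]
[-0.002  0.001 -0.001]
```

View pics/wrist3.png

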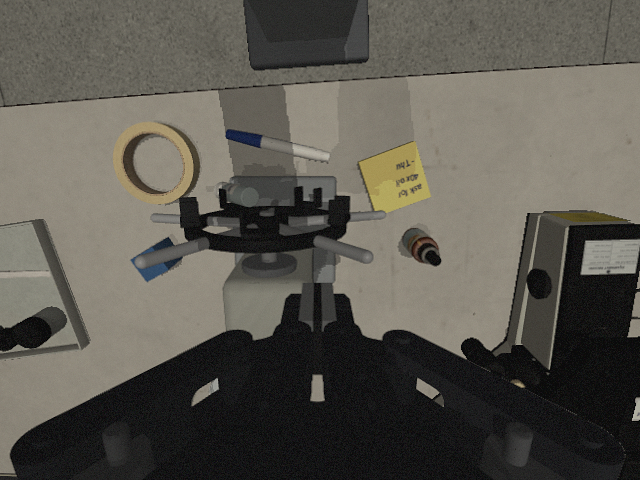

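View pics/side3c.png

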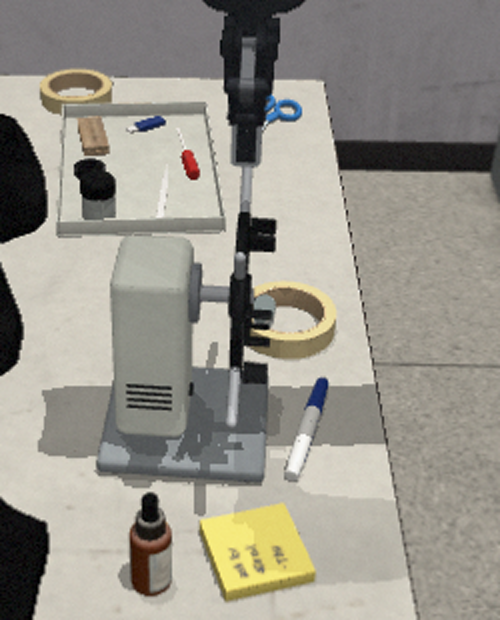

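```bash
sed -i 's/A=.0145/A=.008/' plan.py
python3 - <<'E'
from plan import *
path([(contact(-40,gap=.012),5)]+[(contact(f),1) for f in np.linspace(-40,-82,15)],Rt(yaw=YAW))
E
```

```text
[[1.1,0.0,12.3,0.0,0.0,0.0,255],[1.2,0.0,12.3,0.0,0.0,0.0,255],[1.1,0.0,12.3,-0.001,0.0,0.0,255],[1.1,-0.1,12.3,0.0,0.0,0.0,255],[1.1,0.0,12.2,0.0,0.0,0.0,255]]
[[9.2,0.0,7.8,0.0,0.0,0.0,255],[4.6,0.0,3.7,0.0,0.0,0.0,255],[4.3,0.1,3.9,-0.001,0.0,0.0,255],[4.2,0.0,4.2,0.0,0.0,0.0,255],[3.9,0.0,4.3,0.0,0.0,0.0,255]]
[[3.7,0.0,4.6,0.0,0.0,0.0,255],[3.4,0.0,4.8,0.0,0.0,0.0,255],[3.2,0.0,4.9,-0.001,0.0,0.0,255],[2.9,0.0,5.1,0.0,0.0,0.001,255],[2.7,0.0,5.2,0.0,0.001,0.0,255]]
[[2.3,0.0,5.4,0.0,0.0,0.0,255],[2.1,0.0,5.5,0.0,0.0,0.0,255],[1.8,0.0,5.6,0.0,0.0,0.0,255],[1.5,0.0,5.6,-0.001,0.0,0.0,255],[1.2,0.0,5.8,0.0,0.0,0.0,255]]
end [0.4767 0.0622 0.18  ] max mm 12.35839795442759
```

send_rows(
  rows=[
    [1.1, 0.0, 12.3, 0.0, 0.0, 0.0, 255],
    [1.2, 0.0, 12.3, 0.0, 0.0, 0.0, 255],
    [1.1, 0.0, 12.3, 0, 0.0, 0.0, 255],
    [1.1, 0, 12.3, 0.0, 0.0, 0.0, 255],
    [1.1, 0.0, 12.2, 0.0, 0.0, 0.0, 255],
  ],
)

```text
clock: 5.47
tcp_pos: [0.4732, 0.01, 0.2567]
eef_rot: [[0.064, 0.998, -0.0], [0.998, -0.064, -0.001], [-0.001, -0.0, -1.0]]
wrist_force: [0.6, -0.4, -0.4]
gripper_width: 0.0002
```

send_rows(
  rows=[
    [9.2, 0.0, 7.8, 0.0, 0.0, 0.0, 255],
    [4.6, 0.0, 3.7, 0.0, 0.0, 0.0, 255],
    [4.3, 0.1, 3.9, 0, 0.0, 0.0, 255],
    [4.2, 0.0, 4.2, 0.0, 0.0, 0.0, 255],
    [3.9, 0.0, 4.3, 0.0, 0.0, 0.0, 255],
  ],
)

```text
clock: 5.88
tcp_pos: [0.4757, 0.0367, 0.2345]
eef_rot: [[0.063, 0.998, 0.001], [0.998, -0.063, -0.001], [-0.001, 0.001, -1.0]]
wrist_force: [-0.7, -1.7, 0.8]
gripper_width: 0.0001
```

Run:
```python
from plan import *
cv2.imwrite('pics/wrist4.png',optics.snapshot('wrist')[100:340,130:450,::-1])
a=cv2.imread('pics/wrist4.png'); cv2.imwrite('pics/w4c.png',cv2.resize(a,None,fx=2.4,fy=2.4,interpolation=2))
```

```text
(no output)
```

View pics/w4c.png

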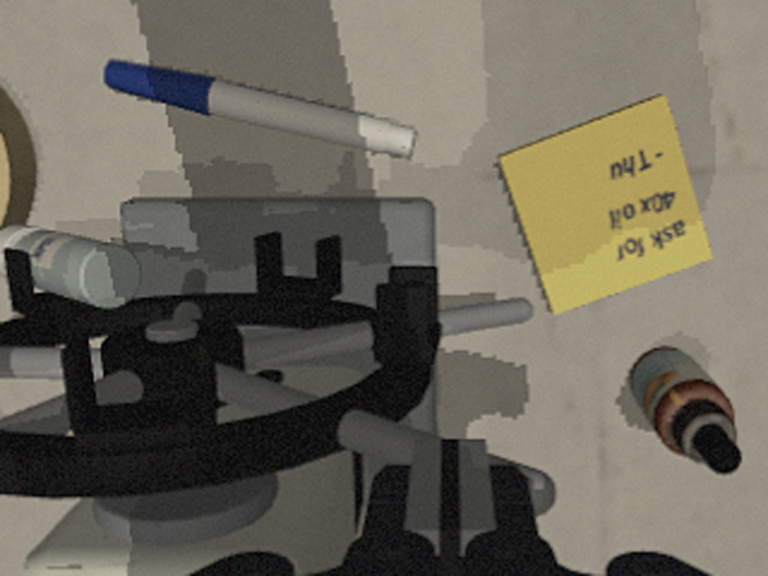

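Fingertips (crop ~(450,450)) now rest on the spoke outside the rim, well clear of the vial at (80,270). Continue the push.

send_rows(
  rows=[
    [3.7, 0.0, 4.6, 0.0, 0.0, 0.0, 255],
    [3.4, 0.0, 4.8, 0.0, 0.0, 0.0, 255],
    [3.2, 0.0, 4.9, 0, 0.0, 0.0, 255],
    [2.9, 0.0, 5.1, 0.0, 0.0, 0.0, 255],
    [2.7, 0.0, 5.2, 0.0, 0.0, 0.0, 255],
  ],
)

```text
clock: 6.35
tcp_pos: [0.4768, 0.053, 0.2095]
eef_rot: [[0.063, 0.998, 0.001], [0.998, -0.063, -0.0], [-0.0, 0.001, -1.0]]
wrist_force: [-0.7, 0.5, 1.9]
gripper_width: 0.0001
```

send_rows(
  rows=[
    [2.3, 0.0, 5.4, 0.0, 0.0, 0.0, 255],
    [2.1, 0.0, 5.5, 0.0, 0.0, 0.0, 255],
    [1.8, 0.0, 5.6, 0.0, 0.0, 0.0, 255],
    [1.5, 0.0, 5.6, 0, 0.0, 0.0, 255],
    [1.2, 0.0, 5.8, 0.0, 0.0, 0.0, 255],
  ],
)

```text
clock: 6.77
tcp_pos: [0.4772, 0.0614, 0.1812]
eef_rot: [[0.063, 0.998, 0.0], [0.998, -0.063, -0.001], [-0.001, 0.0, -1.0]]
wrist_force: [-0.7, 1.5, 1.9]
gripper_width: -0.0001
```

Run:
```python
from plan import *
cv2.imwrite('pics/wrist5.png',optics.snapshot('wrist')[100:340,130:450,::-1])
a=cv2.imread('pics/wrist5.png'); cv2.imwrite('pics/w5c.png',cv2.resize(a,None,fx=2.4,fy=2.4,interpolation=2))
```

```text
(no output)
```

View pics/w5c.png

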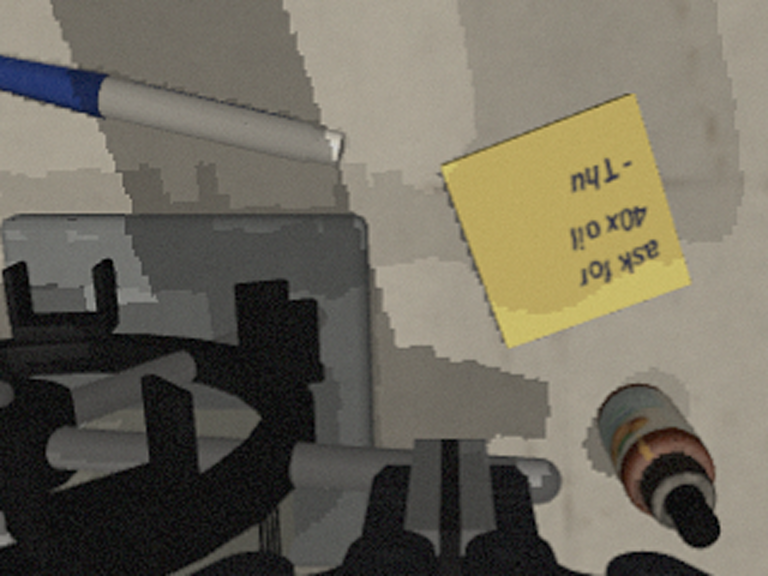

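Run:
```python
from plan import *
p=np.array(status.observe()['tcp_pos']); st=contact(-8,r=.108,gap=.014)
path([(np.array([p[0],p[1],.325]),5),(np.array([st[0],st[1],.325]),5),(st,5)]+[(contact(f,r=.109),1) for f in np.linspace(-4,-82,20)],Rt(yaw=YAW))
```

```text
[[0.0,0.0,-29.0,0.0,0.0,0.0,255],[-0.1,-0.1,-29.0,0.0,0.0,0.0,255],[0.0,0.0,-29.0,0.0,0.0,0.0,255],[0.0,-0.1,-29.0,0.0,0.0,0.0,255],[-0.1,0.0,-29.0,0.0,0.0,0.0,255]]
[[-22.5,0.0,0.0,0.0,0.0,0.0,255],[-22.5,0.1,0.1,0.0,0.0,0.0,255],[-22.5,0.0,0.0,0.0,0.0,0.0,255],[-22.6,0.1,0.0,0.0,0.0,0.0,255],[-22.5,0.0,0.0,0.0,0.0,0.0,255]]
[[0.0,0.0,11.1,0.0,0.0,0.0,255],[0.0,0.0,11.1,0.0,0.0,0.0,255],[0.0,0.0,11.1,0.0,0.0,0.0,255],[0.1,0.1,11.1,-0.001,0.0,0.0,255],[0.0,0.0,11.1,0.0,0.0,0.0,255]]
[[6.4,0.0,0.5,0.0,0.0,0.0,255],[7.8,0.0,0.5,0.0,0.001,0.0,255],[7.7,0.0,1.0,0.0,0.0,0.0,255],[7.7,0.0,1.7,0.0,0.0,0.0,255],[7.5,0.0,2.1,0.0,0.0,0.0,255]]
[[7.3,0.0,2.7,0.0,0.0,0.0,255],[7.1,0.0,3.2,0.0,0.0,0.0,255],[6.9,0.0,3.7,0.0,0.0,0.0,255],[6.6,0.0,4.2,0.0,0.0,0.0,255],[6.3,0.0,4.6,0.0,0.0,0.0,255]]
[[5.9,0.0,5.1,0.0,0.0,0.0,255],[5.6,0.0,5.5,0.0,0.0,0.0,255],[5.1,0.0,5.9,0.0,0.0,0.0,255],[4.7,0.0,6.3,0.0,0.0,0.0,255],[4.3,0.0,6.5,0.0,0.0,0.0,255]]
[[3.8,0.0,6.9,0.0,0.0,0.0,255],[3.2,0.0,7.1,0.0,0.0,0.0,255],[2.8,0.0,7.3,0.0,0.0,0.0,255],[2.2,0.0,7.5,0.0,0.0,0.0,255],[1.7,0.0,7.6,0.0,0.0,0.0,255]]
end [0.4766 0.0593 0.1796] max mm 29.000344825536125
```

send_rows(
  rows=[
    [0.0, 0.0, -29.0, 0.0, 0.0, 0.0, 255],
    [0, 0, -29.0, 0.0, 0.0, 0.0, 255],
    [0.0, 0.0, -29.0, 0.0, 0.0, 0.0, 255],
    [0.0, 0, -29.0, 0.0, 0.0, 0.0, 255],
    [0, 0.0, -29.0, 0.0, 0.0, 0.0, 255],
  ],
)

```text
clock: 7.23
tcp_pos: [0.4765, 0.0606, 0.3275]
eef_rot: [[0.064, 0.998, -0.001], [0.998, -0.064, -0.002], [-0.002, -0.001, -1.0]]
wrist_force: [0.3, 0.5, 0.3]
gripper_width: -0.0002
```

send_rows(
  rows=[
    [-22.5, 0.0, 0.0, 0.0, 0.0, 0.0, 255],
    [-22.5, 0, 0, 0.0, 0.0, 0.0, 255],
    [-22.5, 0.0, 0.0, 0.0, 0.0, 0.0, 255],
    [-22.6, 0, 0.0, 0.0, 0.0, 0.0, 255],
    [-22.5, 0.0, 0.0, 0.0, 0.0, 0.0, 255],
  ],
)

```text
clock: 7.65
tcp_pos: [0.4693, -0.0527, 0.3262]
eef_rot: [[0.064, 0.998, -0.001], [0.998, -0.064, -0.001], [-0.002, -0.001, -1.0]]
wrist_force: [0.4, 0.8, 0.1]
gripper_width: -0.0002
```

Run:
```python
from plan import *
s=status.observe(); print(s['tcp_pos'], contact(-8,r=.108,gap=.014))
cv2.imwrite('pics/wrist6.png',optics.snapshot('wrist')[60:300,150:470,::-1])
a=cv2.imread('pics/wrist6.png'); cv2.imwrite('pics/w6c.png',cv2.resize(a,None,fx=2.4,fy=2.4,interpolation=2))
```

```text
[ 0.46931694 -0.05270817  0.32623873] [ 0.46960313 -0.05109988  0.26952365]
```

View pics/w6c.png

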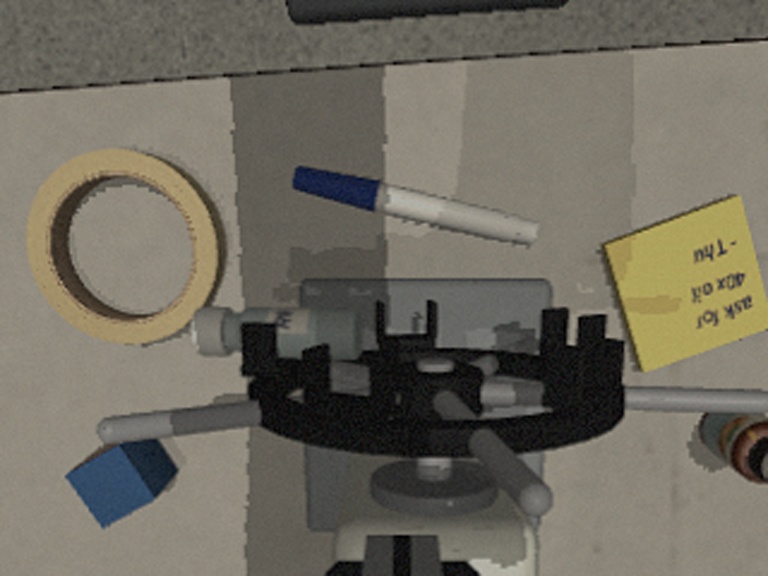

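send_rows(
  rows=[
    [0.0, 0.0, 11.2, 0.0, 0.0, 0.0, 255],
    [0.0, 0.0, 11.2, 0.0, 0.0, 0.0, 255],
    [0.0, 0.0, 11.2, 0.0, 0.0, 0.0, 255],
    [0, 0, 11.2, 0, 0.0, 0.0, 255],
    [0.0, 0.0, 11.2, 0.0, 0.0, 0.0, 255],
  ],
)

```text
clock: 8.12
tcp_pos: [0.4695, -0.0503, 0.269]
eef_rot: [[0.062, 0.998, -0.001], [0.998, -0.062, -0.001], [-0.001, -0.001, -1.0]]
wrist_force: [-0.1, 0.4, 0.1]
gripper_width: 0.0
```

send_rows(
  rows=[
    [8.0, 0.0, 0.5, 0.0, 0.0, 0.0, 255],
    [7.8, 0.0, 0.5, 0.0, 0, 0.0, 255],
    [7.7, 0.0, 1.0, 0.0, 0.0, 0.0, 255],
    [7.7, 0.0, 1.7, 0.0, 0.0, 0.0, 255],
    [7.5, 0.0, 2.1, 0.0, 0.0, 0.0, 255],
  ],
)

```text
clock: 8.53
tcp_pos: [0.4728, -0.0119, 0.2656]
eef_rot: [[0.063, 0.998, 0.001], [0.998, -0.063, -0.002], [-0.002, 0.002, -1.0]]
wrist_force: [0.2, -2.6, -0.2]
gripper_width: 0.0003
```

send_rows(
  rows=[
    [7.3, 0.0, 2.7, 0.0, 0.0, 0.0, 255],
    [7.1, 0.0, 3.2, 0.0, 0.0, 0.0, 255],
    [6.9, 0.0, 3.7, 0.0, 0.0, 0.0, 255],
    [6.6, 0.0, 4.2, 0.0, 0.0, 0.0, 255],
    [6.3, 0.0, 4.6, 0.0, 0.0, 0.0, 255],
  ],
)

```text
clock: 8.95
tcp_pos: [0.4749, 0.0223, 0.2465]
eef_rot: [[0.063, 0.998, 0.001], [0.998, -0.063, -0.001], [-0.001, 0.001, -1.0]]
wrist_force: [0.4, -1.9, 2.3]
gripper_width: -0.0003
```

Run:
```python
from plan import *
print(contact(np.linspace(-4,-82,20)[9],r=.109))
cv2.imwrite('pics/wrist7.png',optics.snapshot('wrist')[60:300,150:470,::-1])
a=cv2.imread('pics/wrist7.png'); cv2.imwrite('pics/w7c.png',cv2.resize(a,None,fx=2.4,fy=2.4,interpolation=2))
```

```text
[0.47408776 0.02008419 0.24527814]
```

View pics/w7c.png

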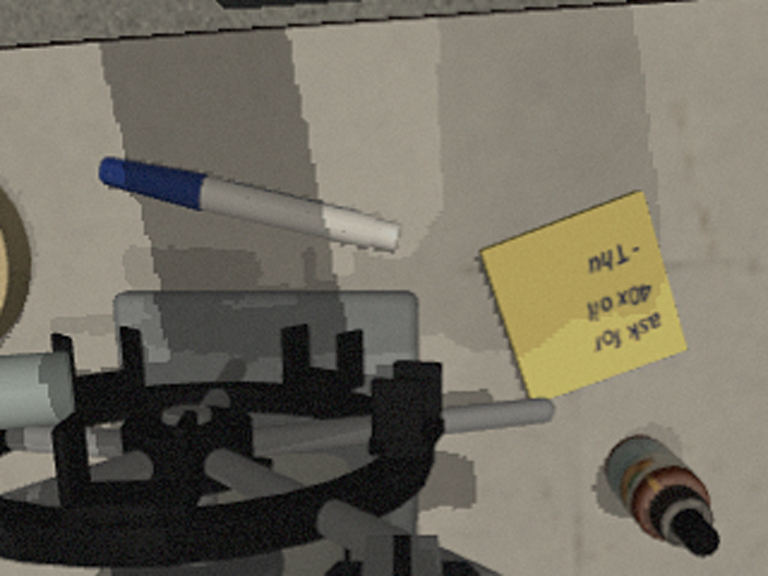

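send_rows(
  rows=[
    [5.9, 0.0, 5.3, 0.0, 0.0, 0.0, 255],
    [5.6, 0.0, 5.6, 0.0, 0.0, 0.0, 255],
    [5.1, 0.0, 6.0, 0.0, 0.0, 0.0, 255],
    [4.7, 0.0, 6.4, 0.0, 0.0, 0.0, 255],
    [4.3, 0.0, 6.6, 0.0, 0.0, 0.0, 255],
  ],
)

```text
clock: 9.42
tcp_pos: [0.4764, 0.0479, 0.2162]
eef_rot: [[0.063, 0.998, 0.001], [0.998, -0.063, -0.0], [-0.0, 0.001, -1.0]]
wrist_force: [0.1, -0.2, 2.8]
gripper_width: 0.0001
```

send_rows(
  rows=[
    [3.5, 0.0, 6.9, 0.0, 0.0, 0.0, 255],
    [3.0, 0.0, 7.1, 0.0, 0.0, 0.0, 255],
    [2.5, 0.0, 7.3, 0.0, 0.0, 0.0, 255],
    [2.0, 0.0, 7.5, 0.0, 0.0, 0.0, 255],
    [1.5, 0.0, 7.6, 0.0, 0.0, 0.0, 255],
  ],
)

```text
clock: 9.83
tcp_pos: [0.4769, 0.0598, 0.1794]
eef_rot: [[0.063, 0.998, -0.0], [0.998, -0.063, -0.001], [-0.001, 0.0, -1.0]]
wrist_force: [-0.1, 1.2, 2.1]
gripper_width: -0.0004
```

send_rows(
  rows=[
    [0, 0, 0, 0, 0, 0, 255],
    [0, 0, -29, 0, 0, 0, 255],
    [0, 0, -29, 0, 0, 0, 255],
    [0, 0, -29, 0, 0, 0, 255],
    [0, 0, -29, 0, 0, 0, 255],
  ],
)

```text
clock: 10.25
tcp_pos: [0.4764, 0.0589, 0.297]
eef_rot: [[0.064, 0.998, -0.001], [0.998, -0.064, -0.002], [-0.002, -0.001, -1.0]]
wrist_force: [-0.1, -0.7, 0.0]
gripper_width: 0.0
```

send_rows(
  rows=[
    [0, 0, -15, 0, 0, 0, 255],
    [0, 0, -15, 0, 0, 0, 255],
    [0, 0, 0, 0, 0, 0, 255],
    [0, 0, 0, 0, 0, 0, 255],
    [0, 0, 0, 0, 0, 0, 255],
  ],
)

```text
clock: 10.67
tcp_pos: [0.4764, 0.0592, 0.3248]
eef_rot: [[0.064, 0.998, -0.002], [0.998, -0.064, -0.001], [-0.002, -0.002, -1.0]]
wrist_force: [0.0, -0.3, -0.1]
gripper_width: 0.0001
```

Run:
```python
from plan import *
s=status.observe(); print(s['tcp_pos'])
np.save('pose_w8.npy',np.r_[s['tcp_pos'],np.array(s['eef_rot']).ravel()])
for n in ('wrist','top','side'): cv2.imwrite(f'pics/{n}8.png',optics.snapshot(n)[:,:,::-1])
a=cv2.imread('pics/wrist8.png')[60:300,50:450]; cv2.imwrite('pics/w8c.png',cv2.resize(a,None,fx=2,fy=2,interpolation=2))
a=cv2.imread('pics/side8.png')[160:410,250:420]; cv2.imwrite('pics/s8c.png',cv2.resize(a,None,fx=2.4,fy=2.4,interpolation=2))
```

```text
[0.47639403 0.0591746  0.32484063]
```

View pics/w8c.png

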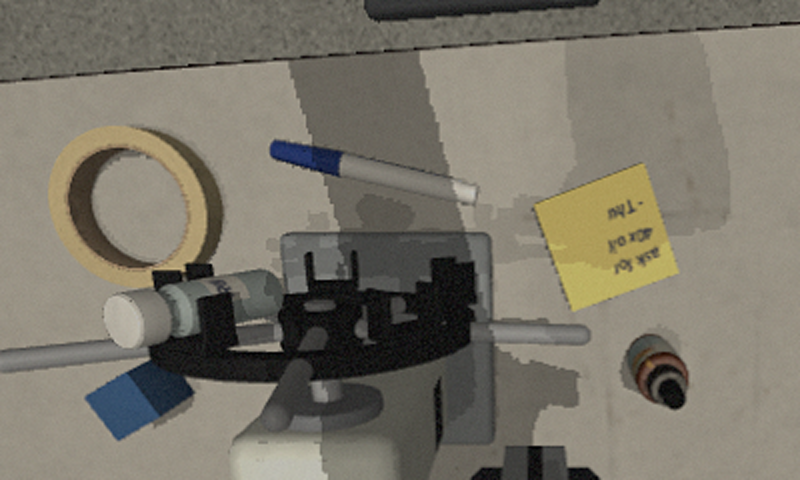

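View pics/s8c.png

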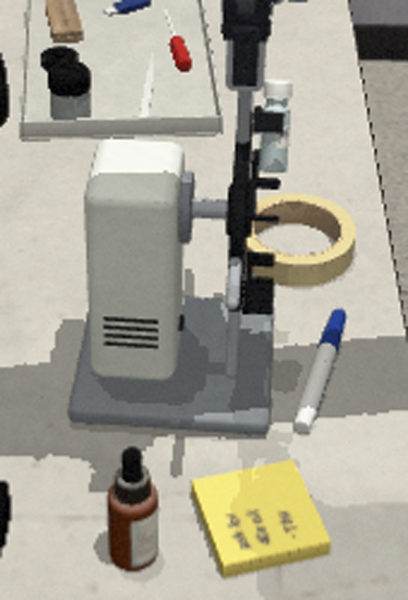

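```bash
cat > ang.py <<'E'
from fit import *
p=np.load('mix.npy')
def ang(obs,ths):
    # obs: list (cam, uv, kind) kind 'tip' or 'cap'
    def f(v):
        r=[]
        for c,uv,k in obs:
            P=[rad(v[0]+np.deg2rad(36+72*i),.125) for i in range(5)] if k=='tip' else [rad(v[0],.094,-.0215)]
            A=proj(c,M2W(p,P)); i=np.argmin(((A-uv)**2).sum(1)); r.append(A[i]-uv)
        return np.concatenate(r)
    best=min((least_squares(f,[t],loss='soft_l1') for t in ths),key=lambda q:q.cost)
    print('theta',best.x,np.degrees(best.x),best.cost,f(best.x).round(1))
    for o in obs:
        def g(v,o=o):
            c,uv,k=o; P=[rad(v[0]+np.deg2rad(36+72*i),.125) for i in range(5)] if k=='tip' else [rad(v[0],.094,-.0215)]
            A=proj(c,M2W(p,P)); i=np.argmin(((A-uv)**2).sum(1)); return A[i]-uv
        q=least_squares(g,best.x); print(o[2],np.degrees(q.x).round(1),np.sqrt(2*q.cost).round(2))
E
python3 - <<'E'
from ang import *
w=camw('pose_w8.npy'); s=cam('side')
ang([(w,np.array([342.5,227.5]),'tip'),(w,np.array([187.5,268.5]),'tip'),(w,np.array([111,220.]),'cap'),(s,np.array([250+279/2.4,160+84/2.4]),'cap')],np.arange(0,1,.1))
E
```

```text
theta [0.43678092] [25.02570334] 5.551042946956092 [ 3.  -1.8  0.   0.5 -0.2 -0.9 -0.8 -2.4]
tip [29.9] 2.26
tip [25.] 0.55
cap [24.8] 0.84
cap [13.5] 0.85
```

Run:
```python
from plan import *
p=np.array(status.observe()['tcp_pos']); st=contact(-11,r=.108,gap=.011)
path([(np.array([st[0],st[1],.325]),5),(st,5)]+[(contact(f,r=.109),1) for f in np.r_[np.linspace(-11,-30,10),-31.5,-32.5,-33.5,-34,-34.5]],Rt(yaw=YAW))
```

```text
[[-20.4,0.1,0.0,0.0,0.0,0.0,255],[-20.4,0.0,0.0,0.0,0.0,0.0,255],[-20.4,0.1,0.0,0.0,0.0,0.0,255],[-20.4,0.0,0.0,0.0,0.0,0.0,255],[-20.4,0.1,0.0,0.0,0.0,0.0,255]]
[[0.1,0.0,11.2,-0.001,0.0,0.0,255],[0.0,0.0,11.2,0.0,0.0,0.0,255],[0.0,0.0,11.2,0.0,0.0,0.0,255],[0.0,0.1,11.2,0.0,0.001,0.0,255],[0.0,0.0,11.2,0.0,0.0,0.0,255]]
[[11.0,0.0,1.1,0.0,0.0,0.0,255],[4.0,0.0,0.7,0.0,0.0,0.0,255],[3.9,0.0,0.8,0.0,0.0,0.0,255],[3.9,0.0,1.0,0.0,0.0,0.0,255],[3.9,0.0,1.1,0.0,0.0,-0.001,255]]
[[3.8,0.0,1.2,0.0,0.0,0.0,255],[3.8,0.0,1.4,-0.001,0.0,0.0,255],[3.7,0.0,1.5,0.0,0.0,0.0,255],[3.6,0.0,1.7,0.0,0.0,0.0,255],[3.6,0.0,1.8,0.0,0.0,0.0,255]]
[[2.5,0.0,1.4,0.0,0.0,0.0,255],[1.7,0.0,0.9,0.0,0.0,0.0,255],[1.6,0.0,1.0,0.0,0.0,0.0,255],[0.9,0.0,0.5,0.0,0.0,0.0,255],[0.8,0.0,0.5,0.0,0.0,0.0,255]]
end [0.4735 0.0101 0.2523] max mm 20.400245096566852
```

send_rows(
  rows=[
    [-20.4, 0.1, 0.0, 0.0, 0.0, 0.0, 255],
    [-20.4, 0.0, 0.0, 0.0, 0.0, 0.0, 255],
    [-20.4, 0.1, 0.0, 0.0, 0.0, 0.0, 255],
    [-20.4, 0.0, 0.0, 0.0, 0.0, 0.0, 255],
    [-20.4, 0.1, 0.0, 0.0, 0.0, 0.0, 255],
  ],
)

```text
clock: 11.23
tcp_pos: [0.4702, -0.0432, 0.3255]
eef_rot: [[0.063, 0.998, -0.001], [0.998, -0.063, -0.001], [-0.001, -0.001, -1.0]]
wrist_force: [0.5, -0.6, -0.4]
gripper_width: 0.0002
```

Run:
```python
from plan import *
s=status.observe(); print(s['tcp_pos'], contact(-11,r=.108,gap=.011))
cv2.imwrite('pics/wrist9.png',optics.snapshot('wrist')[60:300,150:470,::-1])
a=cv2.imread('pics/wrist9.png'); cv2.imwrite('pics/w9c.png',cv2.resize(a,None,fx=2.4,fy=2.4,interpolation=2))
```

```text
[ 0.47023955 -0.04320731  0.32550232] [ 0.47014898 -0.04243564  0.26897328]
```

View pics/w9c.png

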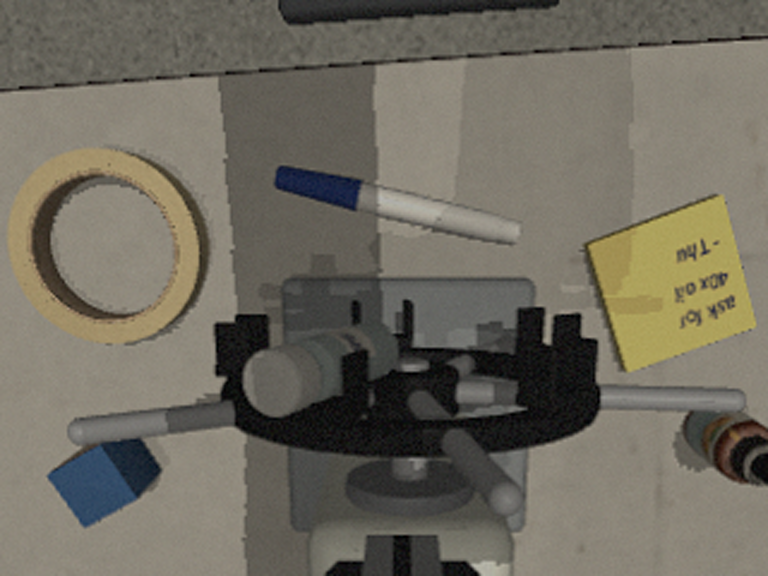

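send_rows(
  rows=[
    [0, 0.0, 11.2, 0, 0.0, 0.0, 255],
    [0.0, 0.0, 11.2, 0.0, 0.0, 0.0, 255],
    [0.0, 0.0, 11.2, 0.0, 0.0, 0.0, 255],
    [0.0, 0.1, 11.2, 0.0, 0, 0.0, 255],
    [0.0, 0.0, 11.2, 0.0, 0.0, 0.0, 255],
  ],
)

```text
clock: 11.7
tcp_pos: [0.4705, -0.0413, 0.2685]
eef_rot: [[0.062, 0.998, -0.001], [0.998, -0.062, -0.001], [-0.001, -0.001, -1.0]]
wrist_force: [-0.5, -0.6, -0.3]
gripper_width: -0.0002
```

send_rows(
  rows=[
    [5.5, 0.0, 0.5, 0, 0, 0, 255],
    [5.5, 0, 0.6, 0, 0, 0, 255],
    [4.0, 0.0, 0.7, 0.0, 0.0, 0.0, 255],
    [3.9, 0.0, 0.8, 0.0, 0.0, 0.0, 255],
    [3.9, 0.0, 1.0, 0.0, 0.0, 0.0, 255],
  ],
)

```text
clock: 12.12
tcp_pos: [0.4727, -0.0193, 0.2673]
eef_rot: [[0.063, 0.998, 0.001], [0.998, -0.063, -0.002], [-0.001, 0.001, -1.0]]
wrist_force: [-0.7, -1.7, -0.8]
gripper_width: 0.0002
```

send_rows(
  rows=[
    [3.9, 0.0, 1.1, 0, 0, 0, 255],
    [3.8, 0.0, 1.2, 0, 0, 0, 255],
    [3.8, 0.0, 1.4, 0.0, 0.0, 0.0, 255],
    [3.7, 0.0, 1.5, 0.0, 0.0, 0.0, 255],
    [3.6, 0.0, 1.7, 0.0, 0.0, 0.0, 255],
  ],
)

```text
clock: 12.53
tcp_pos: [0.4738, -0.0004, 0.26]
eef_rot: [[0.064, 0.998, 0.001], [0.998, -0.064, -0.001], [-0.001, 0.001, -1.0]]
wrist_force: [0.2, -0.2, 1.0]
gripper_width: 0.0002
```

send_rows(
  rows=[
    [3.6, 0.0, 1.8, 0, 0, 0, 255],
    [2.5, 0.0, 1.4, 0, 0, 0, 255],
    [1.7, 0.0, 0.9, 0.0, 0.0, 0.0, 255],
    [1.4, 0.0, 0.8, 0.0, 0.0, 0.0, 255],
    [0, 0.0, 0, 0.0, 0.0, 0.0, 255],
  ],
)

```text
clock: 12.95
tcp_pos: [0.4742, 0.0088, 0.2549]
eef_rot: [[0.063, 0.998, 0.0], [0.998, -0.063, -0.001], [-0.001, 0.0, -1.0]]
wrist_force: [0.5, -1.1, 0.6]
gripper_width: 0.0
```

Run:
```python
from plan import *
s=status.observe(); print(s['tcp_pos'], contact(-34.5,r=.109))
np.save('pose_w10.npy',np.r_[s['tcp_pos'],np.array(s['eef_rot']).ravel()])
for n in ('wrist','top','side'): cv2.imwrite(f'pics/{n}10.png',optics.snapshot(n)[:,:,::-1])
a=cv2.imread('pics/wrist10.png')[60:340,50:450]; cv2.imwrite('pics/w10c.png',cv2.resize(a,None,fx=2,fy=2,interpolation=2))
a=cv2.imread('pics/side10.png')[140:390,250:420]; cv2.imwrite('pics/s10c.png',cv2.resize(a,None,fx=2.4,fy=2.4,interpolation=2))
```

```text
[0.47415041 0.00879402 0.25488783] [0.47345861 0.01009777 0.25237858]
```

View pics/w10c.png

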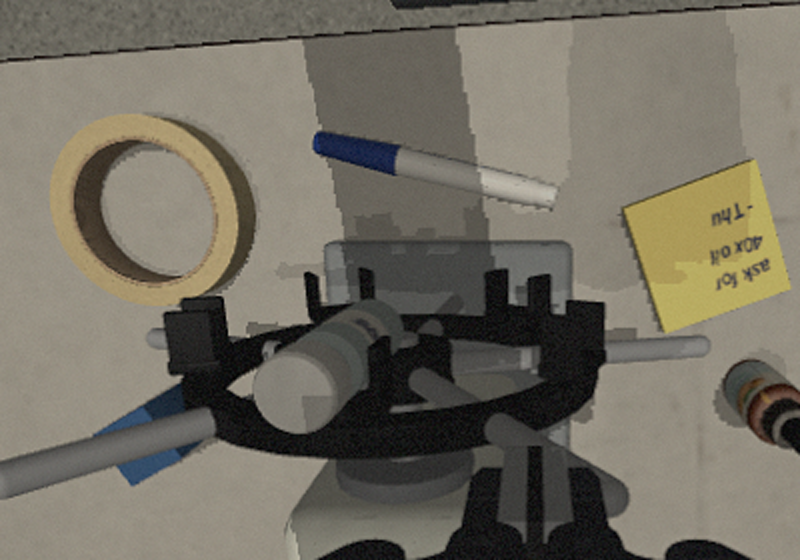

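View pics/s10c.png

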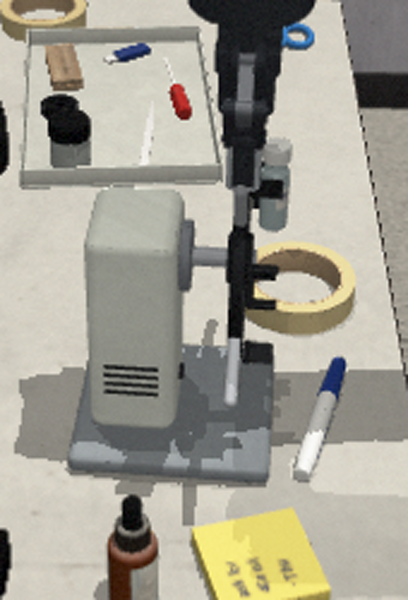

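Run:
```python
from ang import *
w=camw('pose_w10.npy'); s=cam('side')
a=np.array
ang([(w,a([403,233.5]),'tip'),(w,a([356.,310]),'tip'),(w,a([51.,300]),'tip'),(w,a([127.,229]),'tip'),(w,a([198,255.]),'cap'),(s,a([346.3,307.9]),'tip')],np.arange(-.5,.6,.1))
```

```text
theta [0.06133172] [3.51404866] 23.324729800426432 [  2.7  -2.5   4.    0.7 -12.4   0.6  -1.2  -2.2  -3.2  -0.4  -0.9   0.5]
tip [2.6] 3.41
tip [4.4] 1.95
tip [-1.3] 8.68
tip [3.8] 2.38
cap [2.6] 0.32
tip [4.3] 0.89
```

send_rows(
  rows=[
    [1.6, 0, 1.0, 0, 0, 0, 255],
    [1.6, 0, 1.0, 0, 0, 0, 255],
    [1.6, 0, 1.0, 0, 0, 0, 255],
    [0, 0, 0, 0, 0, 0, 255],
    [0, 0, 0, 0, 0, 0, 255],
  ],
)

```text
clock: 13.52
tcp_pos: [0.4743, 0.0133, 0.2517]
eef_rot: [[0.063, 0.998, -0.0], [0.998, -0.063, -0.001], [-0.001, -0.0, -1.0]]
wrist_force: [0.7, 0.0, 1.1]
gripper_width: -0.0001
```

send_rows(
  rows=[
    [-1, 0, -4, 0, 0, 0, 255],
    [-1, 0, -15, 0, 0, 0, 255],
    [0, 0, -25, 0, 0, 0, 255],
    [0, 0, -25, 0, 0, 0, 255],
    [0, 0, -25, 0, 0, 0, 255],
  ],
)

```text
clock: 13.93
tcp_pos: [0.4741, 0.0113, 0.3471]
eef_rot: [[0.063, 0.998, -0.0], [0.998, -0.063, -0.001], [-0.001, -0.0, -1.0]]
wrist_force: [-0.2, -0.1, 0.2]
gripper_width: 0.0001
```

Run:
```python
from plan import *
plan([.459,-.045,.42],Rt(yaw=YAW,tilt=.2),10)
```

```text
dist [-0.015 -0.056  0.073] rot [-0.2    0.001 -0.001] per row mm 9.33813074172574 deg 1.1460315886646586
[[-5.7,-1.1,-7.3,-0.02,0.0,0.0,255],[-5.7,-1.1,-7.3,-0.02,0.0,0.0,255],[-5.8,-0.8,-7.3,-0.02,0.0,0.0,255],[-5.7,-0.7,-7.4,-0.02,0.0,0.0,255],[-5.7,-0.6,-7.3,-0.02,0.0,0.0,255]]
[[-5.7,-0.4,-7.4,-0.02,0.0,0.0,255],[-5.8,-0.3,-7.4,-0.02,0.001,0.0,255],[-5.7,-0.1,-7.3,-0.02,0.0,0.0,255],[-5.7,0.1,-7.4,-0.02,0.0,0.0,255],[-5.7,0.1,-7.4,-0.02,0.0,-0.001,255]]
end [ 0.459 -0.045  0.42 ]
```

send_rows(
  rows=[
    [-5.7, -1.1, -7.3, -0.02, 0.0, 0.0, 255],
    [-5.7, -1.1, -7.3, -0.02, 0.0, 0.0, 255],
    [-5.8, -0.8, -7.3, -0.02, 0.0, 0.0, 255],
    [-5.7, -0.7, -7.4, -0.02, 0.0, 0.0, 255],
    [-5.7, -0.6, -7.3, -0.02, 0.0, 0.0, 255],
  ],
)

```text
clock: 14.35
tcp_pos: [0.466, -0.0177, 0.3822]
eef_rot: [[0.064, 0.993, 0.1], [0.998, -0.064, -0.008], [-0.001, 0.101, -0.995]]
wrist_force: [0.5, 0.9, 1.1]
gripper_width: -0.0002
```

send_rows(
  rows=[
    [-5.7, -0.4, -7.4, -0.02, 0.0, 0.0, 255],
    [-5.8, -0.3, -7.4, -0.02, 0, 0.0, 255],
    [-5.7, -0.1, -7.3, -0.02, 0.0, 0.0, 255],
    [-5.7, 0.1, -7.4, -0.02, 0.0, 0.0, 255],
    [-5.7, 0.1, -7.4, -0.02, 0.0, 0, 255],
  ],
)

```text
clock: 14.77
tcp_pos: [0.459, -0.0456, 0.4196]
eef_rot: [[0.064, 0.978, 0.201], [0.998, -0.062, -0.014], [-0.001, 0.201, -0.98]]
wrist_force: [0.2, 0.2, -0.6]
gripper_width: 0.0004
```

send_rows(
  rows=[
    [0, 0, 0, 0, 0, 0, 255],
    [0, 0, 0, 0, 0, 0, 255],
    [0, 0, 0, 0, 0, 0, 255],
    [0, 0, 0, 0, 0, 0, 255],
    [0, 0, 0, 0, 0, 0, 255],
  ],
)

```text
clock: 15.18
tcp_pos: [0.4592, -0.0446, 0.4182]
eef_rot: [[0.063, 0.978, 0.197], [0.998, -0.061, -0.013], [-0.001, 0.198, -0.98]]
wrist_force: [-0.2, 0.6, -0.9]
gripper_width: -0.0001
```

Run:
```python
from plan import *
s=status.observe(); print(s['tcp_pos'])
np.save('pose_w11.npy',np.r_[s['tcp_pos'],np.array(s['eef_rot']).ravel()])
for n in ('wrist','top','side'): cv2.imwrite(f'pics/{n}11.png',optics.snapshot(n)[:,:,::-1])
a=cv2.imread('pics/wrist11.png')[70:290,180:440]; cv2.imwrite('pics/w11c.png',cv2.resize(a,None,fx=2.7,fy=2.7,interpolation=2))
a=cv2.imread('pics/side11.png')[140:390,250:420]; cv2.imwrite('pics/s11c.png',cv2.resize(a,None,fx=2.4,fy=2.4,interpolation=2))
a=cv2.imread('pics/top11.png')[190:340,220:460]; cv2.imwrite('pics/t11c.png',cv2.resize(a,None,fx=3.3,fy=3.3,interpolation=2))
for n in ('wrist','side','top'):
    for x in models.trace(n,'vial')[:1]: print(n,round(x['conf'],2),np.round(x['box']))
```

```text
[ 0.45922948 -0.04464842  0.41819268]
wrist 0.71 [315. 150. 335. 188.]
side 0.8 [357. 198. 370. 238.]
```

View pics/w11c.png

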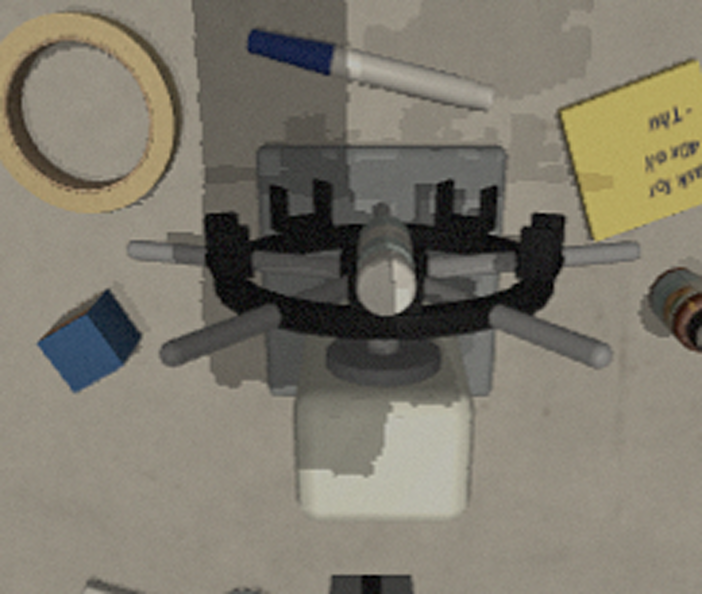

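View pics/s11c.png

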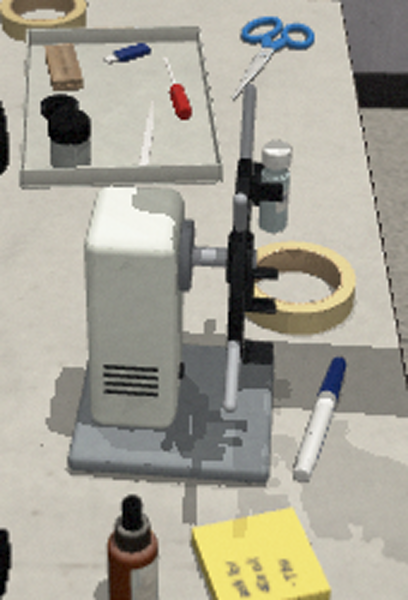

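View pics/t11c.png

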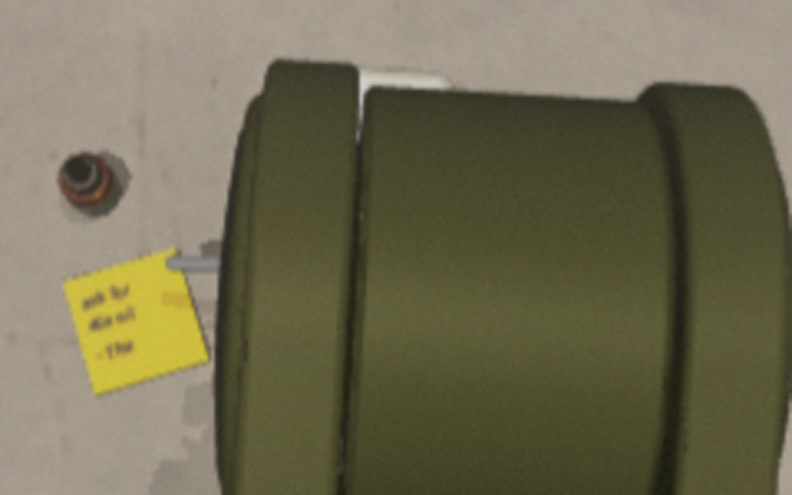

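Run:
```python
from ang import *
w=camw('pose_w11.npy'); s=cam('side')
a=np.array
ang([(w,a([402,201.]),'tip'),(w,a([244.,200]),'tip'),(w,a([415,162.6]),'tip'),(w,a([228.5,162.6]),'tip'),(w,a([323,176.]),'cap'),(s,a([350.4,223.3]),'tip'),(s,a([346.3,308]),'tip'),(s,a([365.4,201.7]),'cap')],np.arange(-.5,.6,.1))
# vial foot-cap lateral vs hub
print(proj(w,M2W(p,[[-.054,0,.16],rad(0,.094,-.0215)])))
```

```text
theta [0.00176601] [0.10118465] 14.374483389187516 [ 4.3  0.2 -3.6  1.1  1.7 -1.3 -1.6 -1.5  0.4 -0.9 -0.5 -1.7 -1.   2.9
 -0.2 -1.1]
tip [2.4] 1.44
tip [-1.7] 2.03
tip [-0.9] 1.86
tip [0.9] 1.99
cap [0.3] 0.92
tip [-1.1] 0.62
tip [4.1] 0.9
cap [-1.9] 0.28
[[322.13899438 161.8417532 ]
 [323.59282769 175.08333436]]
```

Run:
```python
from station import status, env
s=status.observe(); print(s['clock'],s['wrist_force']); print(env.close_job())
```

```text
15.4833 [0.59959358 0.93684929 0.18614294]
the job is handed in; nothing more can be done
None
```

I turned the wheel about 140° anticlockwise as seen from the robot, in three pushes on the bare spokes from above with the closed fingertips. I then lifted the gripper well clear and handed the job in at 15.5 s.

- **Vial angle:** the last wrist and side pictures put the vial about 0.1° from straight up. Single points disagreed, ranging from −1.9° to +4.1°, all inside the 7° limit. The final top picture was blocked by the arm, so it was not used.
- **Wheel at rest:** the wheel joint itself was not read. After the final lift-off it was checked only in one set of pictures taken about 1.3 s later, so "at rest" was not measured directly.
- **Forces:** the wrist force stayed around 3 N or less at the end of every move call during the pushes. Readings between those points were not taken.
- **Contacts:** the fingers kept well away from the vial. The things round the mixer looked undisturbed in the last pictures, though I did not measure their positions again.

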